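# Unpin a washed spot slide and present its label to the reader

### The arm

A 7-joint arm with a two-finger parallel gripper is mounted at the origin on the work surface. World frame = base frame: x ahead of the robot, y to its left, z up, the work surface at z = 0. Lengths are in mm, angles in degrees, forces in N, time in s.
With the tool pointing down it reaches from about 400 to 850 mm from the base axis. Payload 6.9 kg.
Tool frame: the origin (TCP) lies midway between the tips of the shut fingers; the grasp point (between the pads) lies r.hold_point_z behind it (r.hold_point_z is the distance from the TCP to the grasp point, in mm); z points along the fingers, y is the line along which they close (so a half turn about z gives the same grasp; the last joint's range is limited). The gripper opens to 85 mm and grips with 20 to 120 N. Pads are 22 mm wide; open, the fingers measure 114 mm over their backs; the gripper's body (76 mm by 85 mm) begins 54 mm behind the grasp point. The pads swing forward as they close: fully open they stand 13 mm farther back than shut.
Start: joints at [70.904, 29.078, -13.613, 85.955, 7.202, 65.827, -8.869], TCP at [265.504, -565.791, 231.275] pointing down, gripper open.
Joint ranges: [-176.47, 176.47], [-13.61, 117.27], [-81.72, 77.17], [0.22, 143.17], [-87.28, 267.28], [10, 112.55], [-165.47, 165.47]. Speed limits (degrees/s): [136.94, 136.94, 180, 180, 180, 180, 180].

### API

Orientations are given as a 3x3 rotation matrix whose columns are the frame's x, y, z axes.
In Python, from rig import r, kinematics, cams, job gives the robot as it stands. The module is installed in compiled form; this text tells all that it offers. Calls block until the motion is done:
- r.reach(position, orientation): joint-space move of the TCP to a pose.
- r.move_linear(position, ori=None, max_speed=150, guard=None): straight line of the TCP; ori=None keeps the orientation; max_speed is the mean speed in mm/s. With guard (N) it stops when the force on the tool has changed by that much, and returns True; else False.
- r.movej(angles): joint-space move.
- r.open_gripper() and r.close_gripper(grasp_force=None): open the fingers fully, or close them until they stop; grasp_force is the grip in N (None keeps the last).
- r.sleep(seconds).
- kinematics.inverse_kinematics(position, orientation): joint angles nearest the present ones, or None.
- cams.camera(name): name is "scene" or "top" or "wrist"; returns the picture (400x640x3 uint8, red, green, blue); there is no depth.
- cams.camera_info(name): a dict with "intrinsics" (3x3 intrinsics, pixels), "R" (3x3) and "t" (3): a world point X has camera coordinates R X + t; the wrist camera has in their place "mount" (4x4, takes a point from camera to tool coordinates, whose origin is the TCP and whose axes are the flange's). Camera axes: x right, y down, z forward; pixel columns grow to the right and rows downward; lengths in mm; the calibration is good to about 2 mm. The wrist camera is an equidistant fisheye: a pixel r from the principal point sees the ray r / f radians off the axis. A picture is of the moment at which its call begins: read the wrist's pose just before it. camera_info takes no time and is no camera call.
A pose or a line that the arm cannot do raises r.MotionError and nothing moves.
- job.hand_in(): hands the job in; it is judged then, once.
Readings, each from a call of its own:
- r.read_clock(): time.
- r.read_joints(): joint angles.
- r.read_joint_velocities(): joint speeds.
- r.read_joint_efforts(): joint torques, N m.
- r.read_position(): TCP position.
- r.read_tcp_rot(): TCP orientation.
- r.read_contact_force(): force on the tool from outside, world axes, zero at the start.
- r.read_wrist_torque(): the same for the moment, N m.
- r.read_width(): opening from 0.0 (shut) to 1.0 (fully open).
- r.read_finger_force(): force on a finger pad.
Only numpy, scipy, OpenCV 4.12 (cv2) and the standard library are available. Lean on these libraries where they do the work, as an engineer would, in place of code of your own. Each camera call takes 0.05 s, during which the arm holds its last target. There are 200 camera calls.

### The job

The washed glass spot slide lies in the steel drain carrier under a keeper pin: draw the pin out of its bore and park it in the notched rest on the carrier's side, lying in both notches and let go. Then find the slide's frosted end by its notched corner, take the slide by its other, clear end and, label always upwards, hold it level over the target ring of the label reader, frosted end foremost towards the reader's column and the label about 10 cm above the ring. Finish while holding it there, touching nothing with it, and leave the other glassware and tools where they are.

Things in the scene. Friction and masses are not known exactly. Their poses are not given: they have to be found in the camera images.
- carrier: Steel drain carrier, fixed, at any yaw. Origin: underside centre on the bench; z up. Base 150 x 60 x 5 mm. Two rails (at y = -9 and 9 mm) carry the slide on an 18 deg (0.314 rad) slope climbing towards +x: rail top 45 mm above the bench over the origin, 28 at the low and 62 at the high end. Lips 5 mm high bound the slide's ends. Fingers have free room below the slide's long edges.
- carrier_bore (a point): Centre of the pin's 9.5 mm bore (axis along the carrier's y), 3 mm outside the +y lug: carrier frame (-4.6, 27.5, 59.3) mm. Two lugs stand beside the slide's middle: 22 mm long in x, 6 mm thick, faces at y = 18.5 and 24.5 mm either side, tops 74 mm above the bench. The pin is drawn out level towards the carrier's +y; its tip leaves the lug after 55 mm.
- carrier_notch (a point): Where the parked pin's shank middle lies: carrier (36, 55, 34) mm. The rest: two plates 4 mm thick at carrier y = 38 and 72, each with an open-topped notch 12 mm wide (17 mm at the mouth, 45 mm above the bench), floor 30 mm above the bench. The parked pin lies level along the carrier's y, collar outside the outer plate, grip outwards: its origin at carrier (36, 98, 34) mm.
- pin: Keeper pin, loose, 35 g. Origin: centre of its black round grip (14 mm thick, 26 mm long along y). Its y points from tip to grip, away from the shank: collar 16 mm wide at y = -17 to -13, steel shank 8 mm thick to the tip at y = -73 mm. It may be rolled about y. Starts level in both lugs' bores, 3 mm over the slide, origin at carrier (-4.6, 43, 58.7) mm, its y along the carrier's y.
- slide: Glass spot slide, loose, about 60 g, 110 (x) x 34 (y) x 8 (z) mm, three shallow cavities on top. Origin: centre of the underside; z out of the label face (up at the start). x points to the frosted end: the last 30 mm (x = 25 to 55) are frosted white with a small square code; an 8 x 8 mm notch is cut from the +x +y corner. Grip it across the width; about x = -36 the edges are free of the lugs.
- slide_label (a point): Centre of the frosted label area on the slide's upper face: slide frame (40, 0, 8) mm.
- slide_clear_end (a point): Middle of the slide's clear end, the one without notch: slide frame (-55, 0, 4) mm.
- reader: Label reader, fixed. White base plate 8 mm thick, 140 mm wide (y), x = -80 to 150 mm, with a dark target ring 44 mm across. Origin: on the bench under the ring's centre; z up; x points from the ring to the column (20 mm thick, 258 mm tall, at x = 125). The camera head on it: 52 mm wide, x = 60 to 140, from 200 to 285 mm above the bench, looking down and back at the ring.
- reader_spot (a point): Point 110 mm above the bench, over the ring's centre: hold the centre of the label (slide_label) here.
- flask: Small conical glass flask, 69 mm diameter, 85 mm tall, loose bystander. Origin: centre of its underside.
- flask_ring: Grey round flask support ring, 104 mm diameter, 30 mm tall, loose bystander. Origin: centre of its underside.
- vial: Glass vial with a black cap, 28 mm diameter, 50 mm tall, loose bystander. Origin: centre of its underside.
- forceps: Steel forceps 128 mm long, 17 mm wide, 6 mm high, lying along its x, loose bystander. Origin: underside, near its middle.

How it is judged:
By the outcome, as a careful person would: the job done as asked, in the order asked, and still so for the second after the job is handed in, while the arm keeps its last pose, push and grip.
It also fails if it takes over 58 s, if anything falls off the work surface, if the arm or the gripper's body presses on something with over 40 N, if the wrist force passes 120 N, or if a joint passes its speed limit or range.

## Working session

There is one attempt and no reset: what is moved stays moved. The work goes in short steps, each a Python script; the robot and the scene stay as the last script left them, time stands still between calls to the robot, and variables do not carry over. Pictures are saved under pics/ and viewed, at most 10 in all, crops included, and the job is handed in when it is done.

```bash
mkdir -p pics; python3 - <<'E'
from rig import r,kinematics,cams,job
import cv2,numpy as np
np.set_printoptions(precision=4,suppress=True)
for n in ("scene","top","wrist"):
    cv2.imwrite(f"pics/{n}0.png",cv2.cvtColor(cams.camera(n),cv2.COLOR_RGB2BGR)); print(n,cams.camera_info(n))
print(r.hold_point_z,r.read_clock(),r.read_position(),r.read_tcp_rot())
E
```

```text
scene {'intrinsics': array([[461.6256,   0.    , 320.6793],
       [  0.    , 461.6256, 201.5333],
       [  0.    ,   0.    ,   1.    ]]), 'R': array([[ 0.5812,  0.8136,  0.0157],
       [ 0.548 , -0.377 , -0.7467],
       [-0.6016,  0.4426, -0.665 ]]), 't': array([-391.3188, -262.7791, 1777.3316])}
top {'intrinsics': array([[366.1878,   0.    , 317.6789],
       [  0.    , 366.1878, 200.6773],
       [  0.    ,   0.    ,   1.    ]]), 'R': array([[ 0.0085, -1.    , -0.0039],
       [-0.9934, -0.008 , -0.1141],
       [ 0.114 ,  0.0049, -0.9935]]), 't': array([  16.1675,  639.78  , 1094.7082])}
wrist {'intrinsics': array([[309.7069,   0.    , 320.238 ],
       [  0.    , 309.7069, 204.4744],
       [  0.    ,   0.    ,   1.    ]]), 'mount': array([[   0.0014,   -0.9516,   -0.3074,   78.7432],
       [   1.    ,    0.0015,    0.0001,   -0.012 ],
       [   0.0003,   -0.3074,    0.9516, -143.098 ],
       [   0.    ,    0.    ,    0.    ,    1.    ]])}
18.700000000000003 0.15 [ 265.3142 -565.4951  230.6413] [[ 0.9053  0.4248 -0.0006]
 [ 0.4248 -0.9053  0.0012]
 [ 0.     -0.0013 -1.    ]]
```

View pics/top0.png

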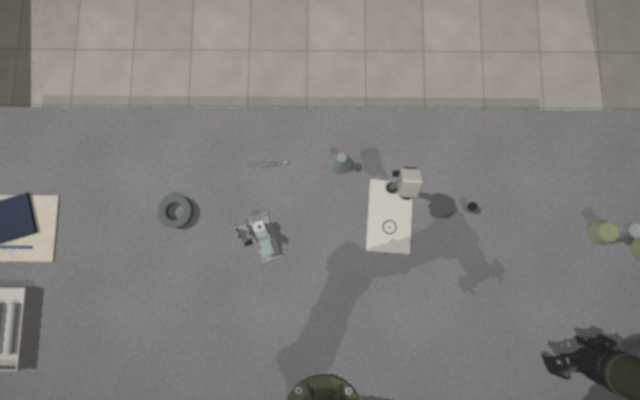

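View pics/scene0.png

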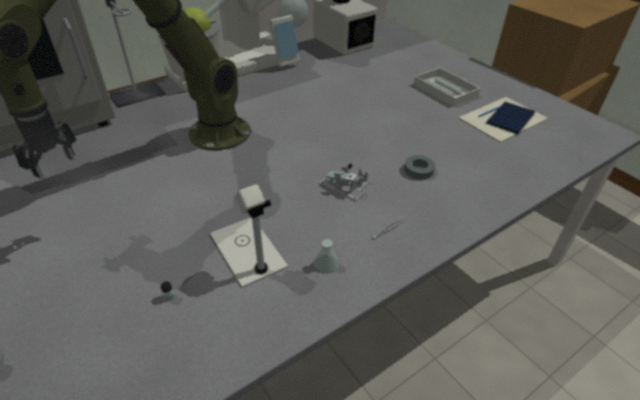

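The top view shows the carrier around (262,236) with the black pin grip to its left at about (245,238), and the reader ring at (390,227). The scene view shows the carrier at (347,182) and the ring at (242,240). Next I'll move the wrist camera over the carrier, and view it from two places.

```bash
cat > h.py <<'E'
from rig import r,kinematics,cams,job
import cv2,numpy as np
np.set_printoptions(precision=2,suppress=True)
def down(yaw):
    c,s=np.cos(np.radians(yaw)),np.sin(np.radians(yaw))
    return np.array([[c,s,0],[s,-c,0],[0,0,-1.]])
def ray(name,uv,pose=None):
    i=cams.camera_info(name);K=i["intrinsics"]
    p=np.array([(uv[0]-K[0,2])/K[0,0],(uv[1]-K[1,2])/K[1,1]])
    if name!="wrist":
        d=i["R"].T@np.array([p[0],p[1],1]);o=-i["R"].T@i["t"]
    else:
        th=np.hypot(*p);d=np.array([*(p*np.sinc(th/np.pi)),np.cos(th)])
        M=i["mount"];R,t=pose
        d=R@M[:3,:3]@d;o=R@M[:3,3]+t
    return o,d/np.linalg.norm(d)
def plane(od,z):
    o,d=od;return o+d*(z-o[2])/d[2]
def tri(*ods):
    A=0;b=0
    for o,d in ods:
        P=np.eye(3)-np.outer(d,d);A=A+P;b=b+P@o
    X=np.linalg.solve(A,b)
    return X,[np.linalg.norm((np.eye(3)-np.outer(d,d))@(X-o)) for o,d in ods]
def shot(tag):
    R=np.array(r.read_tcp_rot());t=np.array(r.read_position())
    im=cv2.cvtColor(cams.camera("wrist"),cv2.COLOR_RGB2BGR)
    cv2.imwrite(f"pics/{tag}.png",im);np.savez(f"pics/{tag}.npz",R=R,t=t)
def pose(tag):
    d=np.load(f"pics/{tag}.npz");return d["R"],d["t"]
def go(p,R,**k):
    return r.move_linear(np.array(p,float),ori=R,**k)
E
python3 - <<'E'
from h import *
for p,z in [((262,236),50),((270,258),28),((258,214),60),((245,238),58),((390,227),8),((410,180),285)]: print(p,plane(ray("top",p),z))
print(tri(ray("top",(390,227)),ray("scene",(242,240))))
for y in (0,-90,90,180,-160,-45): print(y,kinematics.inverse_kinematics(np.array([520,180,200.]),down(y)))
E
```

```text
(262, 236) [529.32 188.72  50.  ]
(270, 258) [462.89 165.91  28.  ]
(258, 214) [595.06 200.94  60.  ]
(245, 238) [522.78 238.31  58.  ]
(390, 227) [ 561.56 -206.16    8.  ]
(410, 180) [ 663.29 -202.73  285.  ]
(array([ 562.12, -203.55,   14.01]), [np.float64(1.6502389077166177), np.float64(1.6502389077166673)])
0 [   4.37   27.45  -39.46   99.88   19.82   59.8  -132.05]
-90 [ 19.39  38.01 -70.19  99.72  38.    70.21 119.13]
90 [ 13.53  32.07 -56.14  99.78  29.32  64.19 -51.85]
180 [ 18.11  36.3  -66.64  99.73  35.76  68.43  31.48]
-160 [ 19.36  37.97 -70.11  99.72  37.95  70.16  49.19]
-45 [ -49.25   29.29   43.2   100.56  -22.93   59.3  -132.74]
```

```bash
python3 - <<'E'
from h import *
r.reach(np.array([480,-330,330.]),down(25)); shot("rd"); print(r.read_clock())
r.reach(np.array([515,200,230.]),down(195)); r.sleep(.1); shot("a"); print(r.read_clock(),r.read_joints())
r.reach(np.array([525,215,230.]),down(105)); r.sleep(.1); shot("b"); print(r.read_clock(),r.read_joints())
a,b=[cv2.imread(f"pics/{k}.png") for k in "ab"]
cv2.imwrite("pics/ab.png",np.vstack([cv2.resize(x[60:400,120:520],None,fx=1,fy=1) for x in (a,b)])[:, :])
E
```

```text
1.4583
3.5583 [ 12.55  30.98 -58.09  96.83  28.1   68.17  52.19]
4.9333 [ -3.3   26.05 -32.69  94.85  15.34  63.64 -25.19]
```

View pics/a.png

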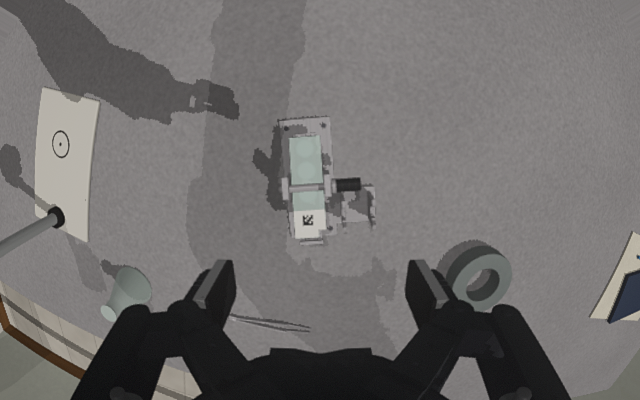

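View pics/b.png

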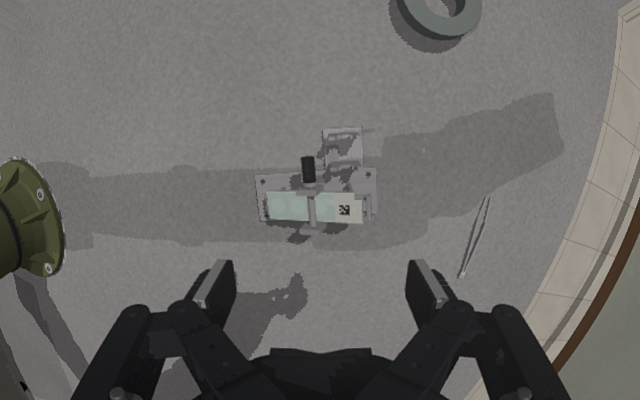

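View pics/rd.png

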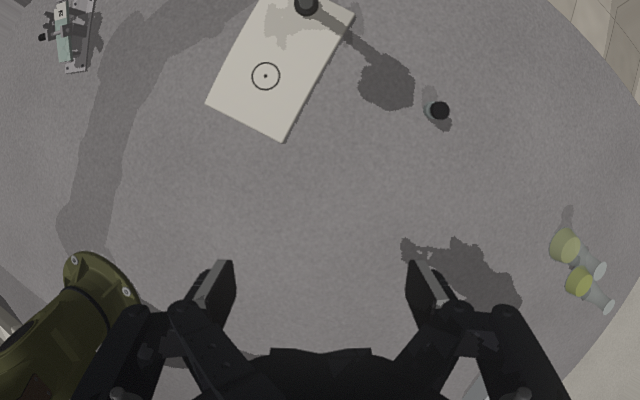

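Views a and b show the carrier with the pin grip at (348,184) in a and (308,169) in b, and the frosted, coded end on the high, rest side. View rd shows the ring centred at (265,76) and the column base at (307,6). Next come zoomed crops for exact pixels.

```bash
python3 - <<'E'
from h import *
a,b=[cv2.imread(f"pics/{k}.png") for k in "ab"]
A=cv2.resize(a[110:250,265:385],None,fx=4,fy=4,interpolation=cv2.INTER_CUBIC)   # 480x560
B=cv2.resize(b[120:240,245:385],None,fx=4,fy=4,interpolation=cv2.INTER_CUBIC)   # 560x480
cv2.imwrite("pics/A.png",A);cv2.imwrite("pics/B.png",B)
for n,im,(x0,y0,x1,y1) in (("a",a,(335,170,365,200)),("b",b,(297,150,320,190))):
    c=im[y0:y1,x0:x1].max(2)<45
    k,l,s,ce=cv2.connectedComponentsWithStats(c.astype(np.uint8)); i=1+np.argmax(s[1:,4])
    pts=np.argwhere(l==i)[:,::-1].astype(np.float32)+[x0,y0]
    print(n,ce[i]+[x0,y0],s[i],cv2.minAreaRect(pts.astype(np.float32)))
im=cv2.imread("pics/rd.png"); c=(im[55:97,245:287].max(2)<110).astype(np.uint8)
k,l,s,ce=cv2.connectedComponentsWithStats(c); print(s,ce+[245,55])
E
```

```text
a [347.71 180.53] [ 2  9 23  5 80] ((347.9646301269531, 180.4690399169922), (3.7250640392303467, 22.217344284057617), 86.18592071533203)
b [308.1  169.45] [  5   7  13  26 279] ((308.06597900390625, 169.42385864257812), (25.363950729370117, 11.47077465057373), 85.91438293457031)
[[   0    0   42   42 1640]
 [   6    7   29   28  117]
 [  19   20    3    3    7]] [[265.52  75.52]
 [265.27  75.26]
 [265.    75.71]]
```

View pics/A.png

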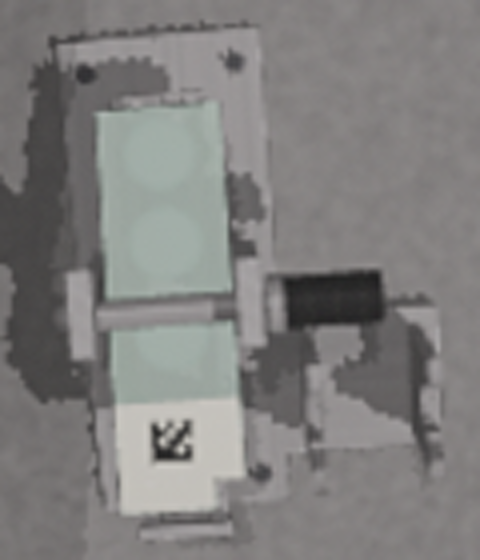

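View pics/B.png

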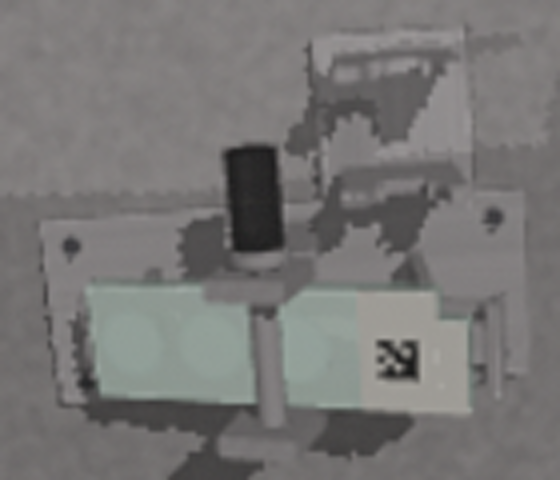

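The crops show the notch at the frosted, high, +y corner (A (228,490), B (450,305)), with slide corners, grip and base corners all clear. Now triangulating them.

```bash
cat > fit.py <<'E'
from h import *
A=lambda p:((p[0]+.5)/4-.5+265,(p[1]+.5)/4-.5+110)
B=lambda p:((p[0]+.5)/4-.5+245,(p[1]+.5)/4-.5+120)
pa,pb=pose("a"),pose("b")
T=lambda a,b:tri(ray("wrist",A(a),pa),ray("wrist",B(b),pb))
S={(-55,-17,8):((97,113),(100,398)),(-55,17,8):((217,102),(86,286)),(55,-17,8):((124,514),(468,412)),(47,17,8):((240,478),(437,290)),(55,9,8):((216,506),(468,318)),(25,-17,8):((118,402),(360,408)),(25,17,8):((238,400),(360,291))}
C={(-75,-30,5):((56,38),(60,404)),(-75,30,5):((258,28),(42,224)),(-4.6,43,58.7):((333,299),(255,199)),(-4.6,56,58.7):((382,297),(251,148)),(-4.6,30,58.7):((284,301),(259,250))}
def rigid(D):
    m=np.array(list(D),float);w=[];
    for a,b in D.values():
        X,e=T(a,b);w.append(X)
    w=np.array(w);mc,wc=m.mean(0),w.mean(0)
    U,s,V=np.linalg.svd((w-wc).T@(m-mc));R=U@np.diag([1,1,np.linalg.det(U@V)])@V
    t=wc-R@mc
    return R,t,w,w-(m@R.T+t)
E
python3 - <<'E'
from fit import *
for D in (S,C):
    R,t,w,e=rigid(D);print(R,t);print(w);print(e); print("yaw",np.degrees(np.arctan2(R[1,0],R[0,0])),"pitch",np.degrees(np.arcsin(R[2,0])))
prd=pose("rd");print("ring",plane(ray("wrist",(265.2,75.4),prd),8),"col base",plane(ray("wrist",(307,6),prd),8))
print("ring tri",tri(ray("wrist",(265.2,75.4),prd),ray("top",(390,227)),ray("scene",(242,240))))
print("ring from a", plane(ray("wrist",(61,144),pa),8), tri(ray("wrist",(61,144),pa),ray("wrist",(265.2,75.4),prd)))
for c in [(264,0),(355,18),(205,103),(284,143)]: print(plane(ray("wrist",c,prd),8))
E
```

```text
[[ 0.91 -0.3  -0.3 ]
 [ 0.31  0.95 -0.01]
 [ 0.29 -0.09  0.95]] [525.96 186.59  44.4 ]
[[479.89 153.97  37.73]
 [468.79 184.89  34.68]
 [577.53 188.23  69.36]
 [561.13 216.44  63.73]
 [570.56 211.93  65.22]
 [550.4  179.16  60.86]
 [541.75 210.2   59.61]]
[[ 1.02  0.8  -0.09]
 [ 0.14 -0.56 -0.12]
 [-0.95  0.58  0.08]
 [ 0.12 -0.99 -0.23]
 [-0.1  -0.41 -1.74]
 [-0.91  0.91  0.16]
 [ 0.67 -0.33  1.94]]
yaw 19.09702488011737 pitch 16.617758576913126
[[ 0.95 -0.31 -0.03]
 [ 0.31  0.95 -0.  ]
 [ 0.03 -0.01  1.  ]] [527.98 187.08   0.67]
[[465.05 133.95   2.49]
 [447.33 191.21   3.35]
 [508.73 226.87  59.2 ]
 [504.6  239.36  59.07]
 [512.81 214.36  59.8 ]]
[[-1.04 -1.06 -1.2 ]
 [ 0.09 -0.78  0.01]
 [ 0.33  0.62  0.24]
 [ 0.29  0.77  0.18]
 [ 0.33  0.45  0.77]]
yaw 18.315668691516468 pitch 1.6487414276188297
ring [ 561.54 -203.36    8.  ] col base [ 685.3 -214.     8. ]
ring tri (array([ 561.78, -203.84,   13.48]), [np.float64(0.7277522009753711), np.float64(1.3239486841057775), np.float64(2.0166742043887833)])
ring from a [ 561.63 -202.39    8.  ] (array([ 561.71, -203.17,    7.27]), [np.float64(0.16395873744283615), np.float64(0.1639587374428794)])
[ 670.24 -149.71    8.  ]
[ 698.15 -286.24    8.  ]
[ 488.05 -131.46    8.  ]
[ 479.13 -271.27    8.  ]
```

Heights agree with the text (grip at 59, base at about 3, slide slope about 17°), carrier yaw is about 18.6° and reader yaw about -4.2°. Next I'll grip the pin.

```bash
cat >> h.py <<'E'
YAW=18.6
cx=np.array([np.cos(np.radians(YAW)),np.sin(np.radians(YAW)),0]);cy=np.array([-cx[1],cx[0],0]);ez=np.array([0,0,1.])
PIN=np.array([508.7,226.9,58.9])
def st(m): print(m,r.read_clock(),np.array(r.read_position()),"F",np.array(r.read_contact_force()),"T",np.array(r.read_wrist_torque()),"w",r.read_width(),"ff",r.read_finger_force())
E
python3 - <<'E'
from h import *
R=down(YAW+90); g=PIN+2*cy+ez*(0.6-r.hold_point_z)
r.reach(g+80*ez,R)
print(go(g,R,max_speed=80,guard=10)); st("down")
r.close_gripper(30); r.sleep(.3); st("closed")
shot("c"); im=cv2.imread("pics/c.png"); 
E
```

```text
False
down 6.6083 [508.38 229.02  41.26] F [ 0.25  0.32 -0.34] T [-0.04 -0.   -0.02] w 0.9997155975767041 ff 0.0
closed 7.5917 [508.61 229.24  42.  ] F [-1.3  -0.71  9.26] T [-0.26  0.26  0.02] w 0.1500771783479187 ff 29.707625806331635
```

```bash
python3 - <<'E'
from h import *
p=np.array(r.read_position());R=down(YAW+90)
go(p+ez*0.7,R,max_speed=10);r.sleep(.2);st("up")
p=p+ez*0.7
print(go(p+12*cy,R,max_speed=40,guard=25));st("pull12")
E
```

```text
up 8.1917 [508.67 229.34  42.74] F [ 1.29 -0.33  1.56] T [-0.04 -0.03  0.08] w 0.15225643473132597 ff 29.376919269561768
False
pull12 8.6417 [504.38 241.21  42.6 ] F [-0.67 -0.46  0.61] T [ 0.02  0.02 -0.03] w 0.1515226778832246 ff 29.20246124267578
```

```bash
python3 - <<'E'
from h import *
R=down(YAW+90);p0=PIN+2*cy;p0[2]=42.7
print(go(p0+64*cy,R,max_speed=60,guard=25));st("out")
print(go(p0+64*cy+10*ez,R,max_speed=60,guard=25))
print(go(p0+40.6*cx+64*cy+10*ez,R,max_speed=80,guard=25))
print(go(p0+40.6*cx+56*cy+10*ez,R,max_speed=60,guard=25));r.sleep(.2);st("over rest")
shot("d")
im=cv2.imread("pics/d.png");cv2.imwrite("pics/D.png",cv2.resize(im[100:300,180:440],None,fx=3,fy=3,interpolation=cv2.INTER_CUBIC))
E
```

```text
False
out 9.65 [487.84 288.94  42.64] F [-0.47 -0.88 -0.97] T [-0.03  0.04  0.08] w 0.1515247574099399 ff 29.176143407821655
False
False
False
over rest 11.1083 [528.6  294.96  52.8 ] F [-0.27 -0.23 -0.65] T [ 0.05 -0.01  0.02] w 0.15021736134485855 ff 29.189980030059814
```

View pics/D.png

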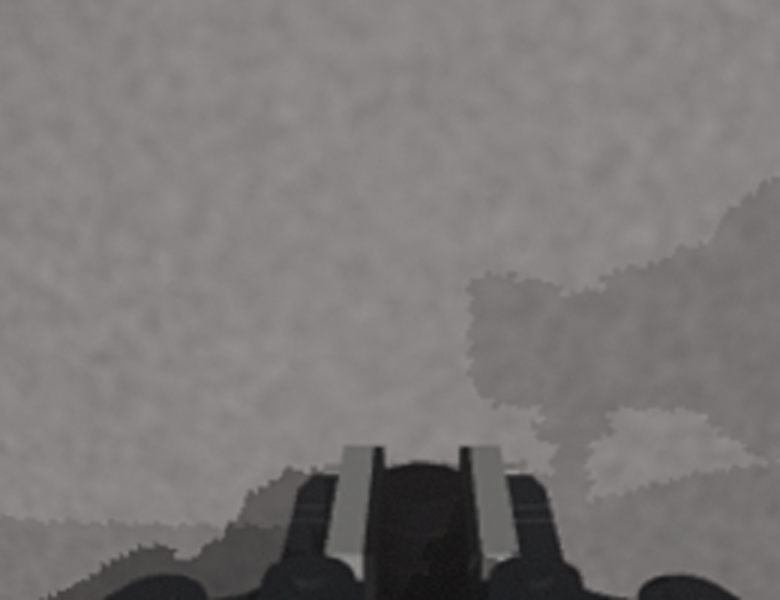

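The grip is held squarely between the pads around (420,510), but the rest is hidden from this side. I'll check the rest's position from the earlier view b, then lower the pin under a guard.

```bash
python3 - <<'E'
from fit import *
O=PIN+4.6*cx-43*cy
for q,z in [((312,38),5),((465,25),5),((470,180),5),((318,195),5),((388,57),45),((390,170),45)]:
    w=plane(ray("wrist",B(q),pb),z)-O; print(q,w@cx,w@cy)
R=down(YAW+90);p=PIN+2*cy+40.6*cx+56*cy;p[2]=42.7-14
print(go(p,R,max_speed=50,guard=6));st("mid")
if not r.read_position()[2]>30:
    p[2]=42.7-24.7+.3
    print(go(p,R,max_speed=25,guard=6));r.sleep(.2);st("low")
E
```

```text
(312, 38) 12.971538617986512 79.51964764094002
(465, 25) 58.44442467147053 81.18135522932111
(470, 180) 58.26168654119236 34.093932738668336
(318, 195) 11.975017836180887 31.971337102284423
(388, 57) 32.567045168684075 76.14517538795704
(390, 170) 31.65725784609417 45.65804014902961
False
mid 11.7917 [528.59 294.88  28.47] F [ 0.08 -0.36  0.22] T [-0.01 -0.01 -0.03] w 0.1537054868803858 ff 29.190358221530914
False
low 12.5583 [528.66 294.81  18.33] F [-0.37 -0.14 -0.03] T [ 0.09 -0.02 -0.04] w 0.14460199039694893 ff 29.18084442615509
```

```bash
python3 - <<'E'
from h import *
R=down(YAW+90);p=np.array(r.read_position())
print(go(p-1.5*ez,R,max_speed=8,guard=3));st("seat")
r.open_gripper();r.sleep(.2);st("open")
p=np.array(r.read_position())
go(p+30*ez,R,max_speed=60); go(p+190*ez,R,max_speed=250)
# view rest from the inner side with clear sight
r.reach(np.array([520,225,240.]),down(YAW+90));r.sleep(.1);shot("e")
im=cv2.imread("pics/e.png");cv2.imwrite("pics/E.png",cv2.resize(im[80:250,230:400],(595,595),interpolation=cv2.INTER_CUBIC));st("")
E
```

```text
True
seat 12.775 [528.65 294.88  17.33] F [-0.19  1.06  4.33] T [-0.1  -0.01  0.03] w 0.15263780517945197 ff 29.646220207214355
open 13.675 [528.27 294.54  16.86] F [-0.17  0.04 -0.15] T [-0.05 -0.02  0.02] w 0.9995234125114213 ff 0.0
 15.675 [519.33 225.77 238.69] F [-0.22  0.19 -0.58] T [ 0.03 -0.02 -0.01] w 0.9998697616390473 ff 0.0
```

View pics/E.png

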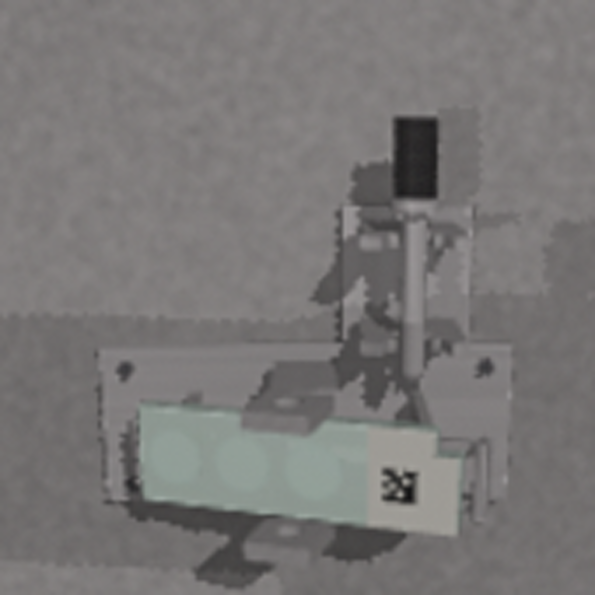

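The pin lies in both notches with the collar outside (grip (415,158), shank (413,300) in the crop) and the slide is free. Next I'll remeasure the slide from this view and a second one, using its green region.

```bash
cat > sl.py <<'E'
from h import *
def green(tag,box):
    im=cv2.imread(f"pics/{tag}.png").astype(int);x0,y0,x1,y1=box
    c=im[y0:y1,x0:x1];m=((c[...,1]-c[...,2])>9).astype(np.uint8)
    m=cv2.resize(m*255,None,fx=4,fy=4,interpolation=cv2.INTER_LINEAR);m=(m>127).astype(np.uint8)
    m=cv2.morphologyEx(m,cv2.MORPH_OPEN,np.ones((9,9)));
    cs,_=cv2.findContours(m,cv2.RETR_EXTERNAL,cv2.CHAIN_APPROX_NONE);c=max(cs,key=cv2.contourArea)
    h=cv2.convexHull(c);q=cv2.approxPolyN(h,4,ensure_convex=True).reshape(-1,2)
    return (q+.5)/4-.5+[x0,y0],cv2.contourArea(c)/16
E
python3 - <<'E'
from sl import *
for k in (1,):
    r.reach(np.array([515,190,230.]),down(YAW+180));r.sleep(.1);shot("f");st("")
for t in "ef":
    q,a=green(t,(230,80,400,260));P=pose(t)
    print(t,a);[print(u,plane(ray("wrist",u,P),48)) for u in q]
c=np.cos(np.radians(-4.2));s=np.sin(np.radians(-4.2))
print(kinematics.inverse_kinematics(np.array([561.6-76*c,-203.2-76*s,87]),down(175.8)))
E
```

```text
17.0917 [514.93 190.35 229.99] F [1.24 0.04 1.04] T [-0.02 -0.02  0.  ] w 0.9999041884949171 ff 0.0
e 1389.6875
[333.38 200.62] [540.99 207.11  48.  ]
[333.38 230.12] [553.03 173.17  48.  ]
[269.62 221.88] [479.41 158.87  48.  ]
[269.62 195.12] [470.6  190.12  48.  ]
f 991.0
[328.38 138.62] [468.23 183.9   48.  ]
[328.38 182.62] [513.29 199.4   48.  ]
[298.62 180.62] [521.43 168.23  48.  ]
[298.62 138.62] [478.11 154.32  48.  ]
[ 49.3   36.04 -46.51 111.5   35.25  47.69  69.22]
```

```bash
python3 - <<'E'
import cv2
im=cv2.imread("pics/f.png");cv2.imwrite("pics/F.png",cv2.resize(im[110:260,250:400],(600,600),interpolation=cv2.INTER_CUBIC))
E
```

```text
(no output)
```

View pics/F.png

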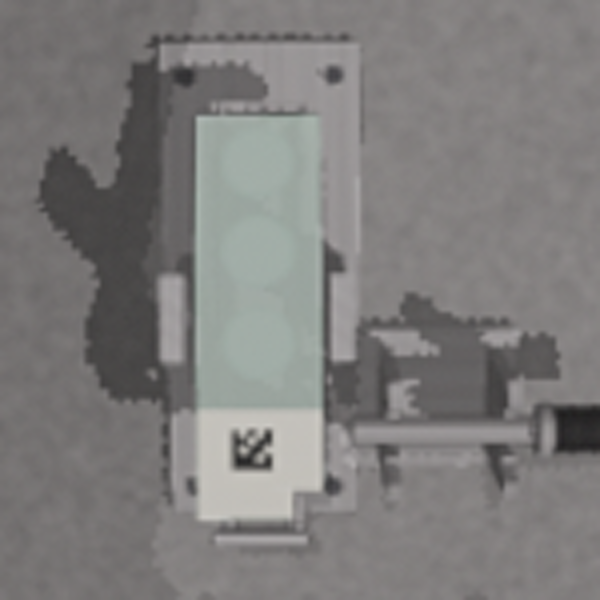

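F shows the slide straight in its carrier: corners (196,115), (318,115), (197,521) and (324,491), with the notch at bottom right. Triangulating with view e.

```bash
python3 - <<'E'
from h import *
E_=lambda p:((p[0]+.5)/3.5-.5+230,(p[1]+.5)/3.5-.5+80)
F_=lambda p:((p[0]+.5)/4-.5+250,(p[1]+.5)/4-.5+110)
D={(-55,-17,8):((196,115),(145,498)),(-55,17,8):((318,115),(139,404)),(55,-17,8):((197,521),(458,535)),(55,9,8):((293,521),(461,460)),(47,17,8):((324,491),(437,432)),(25,-17,8):((197,408),(368,523)),(25,17,8):((323,408),(368,425))}
m=np.array(list(D),float);w=np.array([tri(ray("wrist",F_(a),pose("f")),ray("wrist",E_(b),pose("e")))[0] for a,b in D.values()])
mc,wc=m.mean(0),w.mean(0);U,s,V=np.linalg.svd((w-wc).T@(m-mc));R=U@np.diag([1,1,np.linalg.det(U@V)])@V;t=wc-R@mc
print(R,t);print(w-(m@R.T+t));print("yaw",np.degrees(np.arctan2(R[1,0],R[0,0])),"pitch",np.degrees(np.arcsin(R[2,0])),"roll",np.degrees(np.arcsin(R[2,1])))
O=PIN+4.6*cx-43*cy;print("carrier frame",(t-O)@cx,(t-O)@cy,t[2])
print("grip pt x=-36:",R@[-36,0,4]+t)
E
```

```text
[[ 0.89 -0.34 -0.29]
 [ 0.31  0.94 -0.14]
 [ 0.32  0.04  0.95]] [526.23 187.84  43.69]
[[-0.51 -0.07  0.9 ]
 [ 0.14 -0.23 -0.58]
 [-0.03  0.05  0.14]
 [-0.01 -0.18  0.79]
 [ 0.11  0.17  0.46]
 [ 0.14  0.15 -1.34]
 [ 0.16  0.1  -0.36]]
yaw 19.163607012246448 pitch 18.88582032593031 roll 2.106661457571457
carrier frame -0.44461960457910793 0.3845801998445303 43.688129987710916
grip pt x=-36: [492.89 176.08  35.82]
```

```bash
cat >> h.py <<'E'
def srot(yaw,pitch):
    a,b=np.radians([yaw,pitch]);x=np.array([np.cos(b)*np.cos(a),np.cos(b)*np.sin(a),np.sin(b)]);y=np.array([-np.sin(a),np.cos(a),0]);return np.c_[x,y,np.cross(x,y)]
def tool(Rs): return np.c_[-Rs[:,0],Rs[:,1],-Rs[:,2]]
E
python3 - <<'E'
from h import *
Rs=srot(18.9,18.);o=np.array([526.2,187.6,44.5]);n=Rs[:,2];Rt=tool(Rs)
g=o+Rs@[-36,0,4]; p=g-n*(r.hold_point_z+1.5)
print(p,kinematics.inverse_kinematics(p,Rt))
r.reach(p+70*n,Rt);st("above")
print(go(p,Rt,max_speed=70,guard=8));st("at")
r.close_gripper(50);r.sleep(.3);st("grip")
E
```

```text
[498.54 178.13  17.97] [ 18.58  51.24 -70.25 130.92  90.63  51.17  -3.05]
above 17.9583 [479.6  171.86  85.37] F [ 0.25 -0.3   0.85] T [-0.06  0.28  0.04] w 1.0018819942529578 ff 0.0
False
at 19.1083 [498.91 178.16  18.18] F [ 0.81  0.62 -0.5 ] T [-0.13  0.35 -0.02] w 0.9987581466155877 ff 0.0
grip 19.9417 [498.57 178.12  18.3 ] F [-2.3  -0.77  5.03] T [-0.17  0.32 -0.02] w 0.3874982762696585 ff 49.368855357170105
```

```bash
python3 - <<'E'
from h import *
Rs=srot(18.9,18.);n=Rs[:,2];Rt=tool(Rs);p=np.array(r.read_position())
d=n+ez;d/=np.linalg.norm(d)
print(go(p+2*d,Rt,max_speed=15,guard=12));st("2")
print(go(p+14*d,Rt,max_speed=30,guard=12));st("14")
print(go(p+14*d+100*ez,Rt,max_speed=100,guard=15));r.sleep(.2);st("up")
RL=tool(srot(-4.2,0));c=srot(-4.2,0)[:,0]
ring=np.array([561.6,-203.2,0])
print(kinematics.inverse_kinematics(ring-76*c+ez*170,RL))
E
```

```text
False
2 20.25 [498.26 178.01  20.25] F [-0.3   0.62 -0.45] T [-0.13  0.37 -0.03] w 0.3916362264802929 ff 49.59414839744568
False
14 20.8 [496.52 177.4   32.05] F [-0.05 -0.16 -2.13] T [-0.13  0.36  0.04] w 0.39271556744120023 ff 49.59644436836243
False
up 22.3 [496.3  177.49 131.78] F [ 0.01 -0.34 -0.62] T [-0.14  0.41 -0.03] w 0.3857954431056199 ff 49.637110233306885
[ 50.84  29.15 -47.35 105.93  25.56  56.15  78.26]
```

```bash
python3 - <<'E'
from h import *
S=srot(-4.2,0);c=S[:,0];RL=tool(S);ring=np.array([561.6,-203.2,0])
p=ring-76*c+ez*(106-r.hold_point_z-1.5)
r.reach(np.array([480,130,170.]),tool(srot(10,0)));st("lev")
r.reach(p+ez*60,RL);st("over");r.sleep(.2)
print(go(p,RL,max_speed=60,guard=15));r.sleep(.4);st("hold")
shot("g");im=cv2.imread("pics/g.png").astype(int)
m=((im[...,1]-im[...,2])>9).astype(np.uint8);m[:150]=0
k,l,s,ce=cv2.connectedComponentsWithStats(m)
for i in np.argsort(-s[1:,4])[:4]+1: print(s[i],ce[i])
for n in ("top","scene"): cv2.imwrite(f"pics/{n}g.png",cv2.cvtColor(cams.camera(n),cv2.COLOR_RGB2BGR))
E
```

```text
lev 22.8417 [480.35 129.88 169.32] F [ 0.1   0.17 -1.23] T [-0.02  0.05  0.02] w 0.38507100584940746 ff 49.67268168926239
over 24.0833 [ 486.39 -195.66  146.07] F [ 0.25  0.92 -0.71] T [-0.01  0.02  0.01] w 0.3858822225833471 ff 49.66687023639679
False
hold 25.8333 [ 485.84 -197.67   85.91] F [-0.16 -0.67 -0.65] T [ 0.04  0.   -0.01] w 0.38827209294228343 ff 49.66683804988861
[ 282  251   78  102 5827] [320.92 300.07]
[308 251   3   2   4] [309.25 251.25]
[302 252   3   2   4] [302.75 252.5 ]
[300 252   1   3   3] [300. 253.]
```

```bash
python3 - <<'E'
from h import *
P=pose("g");im=cv2.imread("pics/g.png").astype(int)
m=((im[...,1]-im[...,2])>9)
S=srot(-4.2,0);c,y=S[:,0],S[:,1];ring=np.array([561.6,-203.2,0])
f=lambda u,v,z:(lambda w:np.array([w@c,w@y]))(plane(ray("wrist",(u,v),P),z)-ring)
for v in range(250,354,6):
    k=np.where(m[v,270:375])[0]+270
    if len(k): 
        L,Rr=f(k[0]-.5,v,110),f(k[-1]+.5,v,110);print(v,k[0],k[-1],im[v,320],L,Rr,"w",abs(L[1]-Rr[1]))
print([im[v,320].tolist() for v in range(246,270)])
# green / white in fixed views: project predicted corners
for n in ("top","scene"):
    i=cams.camera_info(n);I=cv2.imread(f"pics/{n}g.png").astype(int)
    for q in [(-55,-17),(-55,17),(55,-17),(47,17),(40,0)]:
        X=ring+c*(q[0]-40)+y*q[1]+ez*110;h=i["intrinsics"]@(i["R"]@X+i["t"]);print(n,q,h[:2]/h[2])
    k=np.argwhere(((I[...,1]-I[...,2])>9))[:,::-1];box=[(330,160,470,260),(190,170,300,280)][n=="scene"]
    k=k[(k[:,0]>box[0])&(k[:,0]<box[2])&(k[:,1]>box[1])&(k[:,1]<box[3])];print(n,len(k),k.min(0),k.max(0),k.mean(0)) if len(k) else None
I=cv2.imread("pics/sceneg.png")[190:250,200:290];cv2.imwrite("pics/G.png",cv2.resize(I,None,fx=6,fy=6,interpolation=cv2.INTER_CUBIC))
E
```

```text
256 282 358 [160 169 159] [-92.91 -16.72] [-92.96  16.65] w 33.3670932158081
262 283 358 [156 163 151] [-89.94 -16.43] [-89.98  16.81] w 33.23394975734671
268 283 358 [156 163 151] [-86.91 -16.58] [-86.94  16.97] w 33.55385122826563
274 284 357 [155 163 150] [-83.81 -16.29] [-83.84  16.69] w 32.988104271129544
280 284 356 [156 163 150] [-80.63 -16.46] [-80.68  16.42] w 32.87564638318244
286 285 356 [155 163 150] [-77.39 -16.17] [-77.42  16.6 ] w 32.77048886783864
292 285 356 [155 163 150] [-74.05 -16.35] [-74.08  16.79] w 33.1375975465829
298 285 355 [141 148 137] [-70.62 -16.54] [-70.66  16.51] w 33.05257564690082
304 285 355 [146 153 140] [-67.1  -16.73] [-67.14  16.72] w 33.45162011952235
310 286 354 [154 162 149] [-63.49 -16.46] [-63.53  16.45] w 32.90713842341362
316 287 354 [155 162 150] [-59.77 -16.18] [-59.8   16.67] w 32.847301206579644
322 287 354 [154 161 149] [-55.92 -16.4 ] [-55.95  16.89] w 33.29072808475493
328 288 353 [155 162 149] [-51.96 -16.12] [-51.99  16.63] w 32.754852997986546
334 289 352 [151 158 145] [-47.87 -15.84] [-47.89  16.37] w 32.2150439719408
340 288 
[... 331 characters left out ...]
160, 168, 158], [161, 168, 159], [160, 168, 158], [159, 167, 158], [160, 169, 159], [160, 168, 159], [152, 159, 147], [153, 160, 146], [153, 161, 147], [154, 162, 148], [156, 163, 151], [157, 164, 151], [157, 163, 151], [156, 163, 151], [156, 163, 150], [156, 163, 151], [156, 163, 151], [156, 164, 151]]
top (-55, -17) [399.88 259.41]
top (-55, 17) [387.89 258.41]
top (55, -17) [402.04 220.72]
top (47, 17) [390.03 222.54]
top (40, 0) [395.82 225.46]
top 109 [333 161] [400 243] [392.08 233.53]
scene (-55, -17) [219.15 198.28]
scene (-55, 17) [230.15 194.39]
scene (55, -17) [234.5  221.23]
scene (47, 17) [244.73 215.17]
scene (40, 0) [238.03 215.8 ]
scene 224 [223 194] [258 213] [230.85 203.6 ]
```

```bash
cat > lv.py <<'E'
from h import *
S=srot(-4.2,0);c,y=S[:,0],S[:,1];ring=np.array([561.6,-203.2,0])
def edge(a,rev=False):
    # subpixel half-level crossing of the green excess, a sampled outside->inside
    i=np.argmax(a>np.median(a[-6:])/2);lo,hi=a[i-1],a[i];t=np.median(a[-6:])/2
    return i-1+(t-lo)/(hi-lo)
def level(tag):
    P=pose(tag);im=cv2.GaussianBlur(cv2.imread(f"pics/{tag}.png").astype(np.float32),(1,7),0)
    g=im.sum(2);out=[]
    for v in range(262,346):
        row=g[v];q=[]
        gr=np.gradient(row)
        for a,b in ((274,296),(344,366)):
            k=a+np.argmax(np.abs(gr[a:b]));d=np.abs(gr[k-1:k+2]);q.append(k+.5*(d[0]-d[2])/(d[0]-2*d[1]+d[2]+1e-9))
        L,Rr=[ray("wrist",(u,v),P) for u in q]
        f=lambda z:np.linalg.norm(plane(L,z)-plane(Rr,z))
        z=110+(f(110)-34)/(f(109)-f(110))*-1 if False else 110-(34-f(110))/(f(109)-f(110))
        X=(plane(L,z)+plane(Rr,z))/2-ring
        out.append((X@c,X@y,X[2],*(q)))
    return np.array(out)
E
python3 - <<'E'
from lv import *
o=level("g");print(o[::8])
ok=np.abs(o[:,2]-np.median(o[:,2]))<6;k=np.polyfit(o[ok,0],o[ok,2],1);ky=np.polyfit(o[ok,0],o[ok,1],1)
print(ok.sum(),"z at -76:",np.polyval(k,-76),"slope deg",np.degrees(np.arctan(k[0])),"yaw err",np.degrees(np.arctan(ky[0])),"y at 0",ky[1])
# fixed views: green excess and brightness along slide axis
for n in ("top","scene"):
    i=cams.camera_info(n);I=cv2.imread(f"pics/{n}g.png").astype(np.float32)
    for dy in (-8,8):
        xs=np.arange(-36,75,3.);X=ring+np.outer(xs-40,c)+y*dy+ez*110
        h=(i["intrinsics"]@(i["R"]@X.T+i["t"][:,None]));uv=(h[:2]/h[2]).T.astype(np.float32)
        s=cv2.remap(I,uv[None,:,0],uv[None,:,1],cv2.INTER_LINEAR)[0]
        print(n,dy);print(" ".join(f"{x:.0f}:{a:.0f}/{b:.0f}" for x,a,b in zip(xs,s[:,1]-s[:,2],s.mean(1))))
E
```

```text
[[-89.08   0.16 108.39 282.08 358.79]
 [-84.28   0.11 107.2  282.79 357.8 ]
 [-80.28   0.07 107.67 283.06 357.36]
 [-75.57   0.2  107.2  283.97 356.95]
 [-70.72   0.09 106.79 284.38 356.05]
 [-66.25   0.08 107.18 284.8  355.58]
 [-62.85   0.14 109.16 284.91 355.68]
 [-62.98   0.11 115.57 283.51 356.96]
 [-62.74   0.08 121.15 282.26 358.1 ]
 [-72.18   0.07 137.26 276.54 363.82]
 [-67.02   0.12 136.46 277.87 362.69]]
55 z at -76: 107.8445251255146 slope deg 2.583420733581314 yaw err -0.07060619179698654 y at 0 0.019713307224046437
top -8
-36:-0/65 -33:-1/61 -30:-1/57 -27:1/55 -24:-1/56 -21:2/53 -18:0/56 -15:0/54 -12:-2/60 -9:1/67 -6:-0/69 -3:2/74 0:7/94 3:12/132 6:14/162 9:15/175 12:15/179 15:14/180 18:14/182 21:13/184 24:9/189 27:2/196 30:-1/193 33:-2/181 36:-1/170 39:-2/171 42:-3/185 45:-1/202 48:-1/206 51:-1/208 54:-3/204 57:-3/200 60:-3/199 63:-3/201 66:-3/201 69:-4/200 72:-4/200
top 8
-36:1/59 -33:0/60 -30:0/59 -27:-0/56 -24:1/55 -21:1/58 -18:2/63 -15:4/77 -12:6/101 -9:9/130 -6:11/157 -3:13/172 0:13/178 3:15/176 6:16/175 9:16/175 12:14/175 15:14/173 18:14/171 21:13/174 24:8/178 27
[... 187 characters left out ...]
30:18/142 -27:18/143 -24:19/143 -21:20/144 -18:19/145 -15:18/145 -12:20/144 -9:18/145 -6:17/147 -3:19/146 0:20/144 3:23/147 6:20/146 9:19/146 12:18/146 15:17/148 18:15/151 21:11/159 24:7/167 27:4/171 30:2/169 33:2/166 36:2/169 39:2/173 42:2/174 45:4/175 48:3/166 51:4/149 54:5/123 57:4/117 60:2/131 63:1/155 66:1/168 69:1/174 72:0/175
scene 8
-36:20/147 -33:19/146 -30:19/147 -27:20/147 -24:20/147 -21:19/147 -18:20/144 -15:19/145 -12:18/145 -9:19/145 -6:20/146 -3:19/146 0:19/146 3:20/146 6:21/146 9:21/146 12:20/145 15:19/146 18:16/147 21:11/148 24:7/144 27:4/139 30:3/137 33:2/141 36:2/149 39:2/158 42:2/166 45:2/164 48:3/153 51:3/136 54:4/118 57:3/122 60:1/138 63:1/160 66:2/171 69:3/175 72:1/174
```

```bash
python3 - <<'E'
from lv import *
for n,b,(bu,bv) in (("top",None,(390,227)),("scene",None,(242,240))):
    I=cv2.imread(f"pics/{n}0.png").astype(np.float32);w=I[bv-13:bv+14,bu-13:bu+14].mean(2)
    d=np.clip(np.median(w)-12-w,0,None);yy,xx=np.mgrid[bv-13:bv+14,bu-13:bu+14]
    m=(np.hypot(xx-bu,yy-bv)<11);d=d*m
    ys,xs=np.where(d>8);el=cv2.fitEllipse(np.c_[xs,ys][cv2.convexHull(np.c_[xs,ys].astype(np.int32),returnPoints=False)[:,0]].astype(np.float32)+[bu-13,bv-13])
    e=plane(ray(n,el[0]),8)-ring;print(n,el[0],el[1],"ring err c,y",e@c,e@y)
    i=cams.camera_info(n)
    def px(x,z):
        X=ring+c*(x-40)+ez*z;h=i["intrinsics"]@(i["R"]@X+i["t"]);return h[:2]/h[2]
    a=px(26,110)-px(25,110);b=px(25,111)-px(25,110);ua=a/np.linalg.norm(a)
    print("mm of x per mm z along axis:",b@ua/np.linalg.norm(a),"px/mm",np.linalg.norm(a))
E
```

```text
Traceback (most recent call last):
cv2.error: OpenCV(4.12.0) /io/opencv/modules/imgproc/src/shapedescr.cpp:356: error: (-215:Assertion failed) n >= 0 && (depth == CV_32F || depth == CV_32S) in function 'fitEllipseNoDirect'
```

```bash
python3 - <<'E'
from lv import *
for n,(bu,bv) in (("top",(390,227)),("scene",(242,240))):
    I=cv2.imread(f"pics/{n}0.png").astype(np.float32);w=I[bv-13:bv+14,bu-13:bu+14].mean(2)
    yy,xx=np.mgrid[bv-13:bv+14,bu-13:bu+14];m=np.hypot(xx-bu,yy-bv)<11
    d=np.clip(np.median(w[m])-12-w,0,None)*m
    ctr=((d*xx).sum()/d.sum(),(d*yy).sum()/d.sum())
    e=plane(ray(n,ctr),8)-ring;print(n,ctr,"ring err c,y",e@c,e@y)
    i=cams.camera_info(n)
    def px(x,z):
        X=ring+c*(x-40)+ez*z;h=i["intrinsics"]@(i["R"]@X+i["t"]);return h[:2]/h[2]
    a=px(26,110)-px(25,110);b=px(25,111)-px(25,110);ua=a/np.linalg.norm(a)
    print("mm of x per mm z:",b@ua/np.linalg.norm(a),"px/mm",np.linalg.norm(a))
E
```

```text
top (np.float64(388.59800288918115), np.float64(226.31211385676983)) ring err c,y 1.9690299593758707 1.5609004969809275
mm of x per mm z: 0.04451943680717818 px/mm 0.3501837300185052
scene (np.float64(241.93939920640986), np.float64(240.88016760555217)) ring err c,y -0.8899511277271441 1.3125693087288015
mm of x per mm z: -0.9281025803152345 px/mm 0.25658797935796934
```

```bash
python3 - <<'E'
from lv import *
p=ring-76*c+ez*(106-r.hold_point_z-1.5+1.2)
go(p,tool(S),max_speed=10);r.sleep(.5);st("final");print(r.read_tcp_rot(),np.abs(r.read_joint_velocities()).max())
job.hand_in()
E
```

```text
final 26.75 [ 485.79 -197.6    87.  ] F [ 0.09  0.08 -0.91] T [0.06 0.07 0.  ] w 0.38327449026864513 ff 49.66816484928131
[[-1.    0.07 -0.  ]
 [ 0.07  1.    0.  ]
 [ 0.    0.   -1.  ]] 0.07886664362953182
the job is handed in; nothing more can be done
```

I handed the job in at about 27 s: the pin is parked in both notches, and the slide is gripped by its clear end, label up and frosted end towards the column. Its label is about 10 cm over the ring, placed to within roughly 3–4 mm because my camera checks disagreed by that much.

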